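Crank the stone vise shut

TASK

Fit the loose crank onto the square shaft end of the stone vise and wind it clockwise, seen from above, until the rubber-faced jaw bears against the pale honing stone. Leave the crank seated upright on the shaft and let go of it.

Things in the scene. Friction and masses are not known exactly. Their poses are not given: they have to be found in the camera images.
- crank: Loose steel crank (not the T-key), 0.45 kg, standing on its hub: 40 mm square block, 34 high, with 22 mm square socket 30 deep in its underside. Flat arm at height 34-44, 24 wide, x -20 to 82 mm. Over the hub a bright boss, 24 mm square, height 44-74: carry it by this, fingers either side of the arm. Origin: centre of hub's underside; x along the arm, z up; hub, socket, boss parallel to x and y.
- grip (a point): Middle of the crank's upright round wooden grip, which spins freely on its pin, so the hand need not turn while winding: 22 mm diameter, 46 mm high. The point lies on the grip's axis, at x = 70, z = 69 mm in the crank's frame, 23 mm below the grip's top.
- shaft_foot (a point): Axis of the fixed vise's vertical square shaft end, at its foot: on the collar where the hub comes to rest, 52 mm above the table, on an 84 mm square grey housing. Shaft 18 mm square, 28 high, top 10 mm tapering to 8 square; sides parallel to the point's x, y, which turn with it. Crank fits in any quarter position, 14 degrees play. Jaw and stone lie to its +y side, lower than 70 mm.
- screw (a joint): Angle of the shaft end (vise screw), rad: 0 when the jaw's black rubber facing just touches the stone, positive when open, falling when wound clockwise seen from above. Starts 8 to 11. Each turn moves the jaw 12.6 mm. Stays where left; friction about 0.1 N m; stop at -3, half a turn past touching, as the rubber gives.
Mind the look-alikes: they are no part of the job. What is shaped like the crank but turquoise is not meant.

How it is judged:
By the outcome, as a careful person would: the job done as asked, in the order asked, and still so for the second after the job is handed in, with the robot touching nothing.
It also fails if it takes over 72 s, if anything falls off the work surface, if the arm or the gripper's body presses on something with over 40 N, if the wrist force passes 120 N, or if a joint passes its speed limit or range.

ROBOT

A 7-joint arm with a two-finger parallel gripper is mounted at the origin on the work surface. World frame = base frame: x ahead of the robot, y to its left, z up, the work surface at z = 0. Lengths are in m, angles in rad, forces in N, time in s.
With the tool pointing down it reaches from about 0.425 to 0.875 m from the base axis. Payload 8.4 kg.
Tool frame: the origin (TCP) lies on the mounting face of the last link; the fingertips stand 173 mm ahead of it and the grasp point (between the pads) lies 155 mm ahead of it; z points along the fingers, y is the direction in which the jaws open and shut (so a half turn about z gives the same grasp; the last joint's range is limited). The gripper opens to 85 mm and grips with 20 to 120 N. Pads are 22 mm wide; open, the fingers measure 114 mm over their backs; the gripper's body (76 mm by 85 mm) begins 54 mm behind the grasp point. The pads swing forward as they close: fully open they stand 13 mm farther back than shut.
Start: joints at [-1.283, 0.333, 0.04, 1.465, -0.013, 1.343, -0.059], TCP at [0.245, 0.602, 0.405] pointing down, gripper open.
Joint ranges: [-2.58, 2.58], [-0.38, 2.09], [-1.3, 1.39], [0.25, 2.4], [-1.5, 4.64], [0.08, 2.09], [-2.65, 2.65]. Speed limits (rad/s): [2.22, 2.22, 2.79, 2.79, 3.14, 3.14, 3.14].

INTERFACE

Orientations are given as a unit quaternion [x, y, z, w].
In Python, from cell import robot, cams, ticket gives the robot as it stands.
- The arm moves only by the tool carry_out, never from a script. Its argument "increments" is a list of rows, each a list of 3 entries, a list of its own where there are three numbers: the shift along the tool's x, y, z as a fraction of full scale, then the turn about the tool's z as a fraction of full scale, then the closure, from 0 (fully open) to 1 (shut). A call has 1 to 8 rows; each row shifts and turns the pose as measured when the row begins, along the tool's axes as they then stand; what a row does not reach is not made up. Full scale, the value 1, is 2 cm for a shift and 0.12 rad for a turn. A row lasts 1/12 s, in which the tool goes at most 41.7 mm and 7.16 degrees, less where a joint would pass 70% of its speed; a pose out of reach is approached as far as the arm can. A call with a number of a shift or a turn outside -1 to 1 is refused whole. A call with a gripper value outside its range is refused whole. The fingers move at their own pace and stop on an object; the grip force is fixed at half the most. Time passes only in rows, so rows that do not move let the fingers close. It gives the time, the measured TCP pose, the force and the opening at its end, in the units of the state.
- robot.observe(): the state, without advancing time (a new reading comes with each control period).
- cams.read_camera(name): name is "scene" or "top"; returns a dict with "frame" (400x640x3 uint8, red, green, blue), "fx", "fy", "cx", "cy" (pixels), "world_from_camera" (4x4, takes a point from camera to world coordinates). Camera axes: x right, y up, looking along -z (the intrinsics and any distortion apply to the point x, -y, -z); pixel columns grow to the right and rows downward; lengths in m; the calibration is good to about 2 mm. A picture is of the moment at which its call begins. There is no depth.
- ticket.close_job(): hands the job in, once; it reports no verdict.
The state is a dict: "clock": time; "joint_pos": joint angles; "qvel": joint speeds; "effort": joint torques, N m; "eef_pos": TCP position; "ee_rot": TCP orientation; "force": force on the tool from outside, world axes, zero at the start; "wrist_torque": the same for the moment, N m; "grip_width": finger opening in m.
Only numpy, scipy, OpenCV 4.12 (cv2) and the standard library are available. Lean on these libraries where they do the work, as an engineer would, in place of code of your own. Each camera call takes 0.05 s, during which the arm holds its last target.

## Working session

There is one attempt and no reset: what is moved stays moved. The work goes in short steps, Python scripts to look and compute and a tool call to move; the robot and the scene stay as the last step left them, time stands still between calls to the robot, and variables do not carry over. Pictures are saved under pics/ and viewed, and the job is handed in when it is done.

Besides the shell and the picture viewer there is one more tool, called as name(argument=value, ...) on one line, values as JSON. carry_out: Moves the arm, as the interface text tells. Its arguments: {"type":"object","properties":{"increments":{"type":"array","items":{"type":"array"}}},"required":["increments"]}

```bash
mkdir -p pics; ls; cat > h.py <<'E'
from cell import robot,cams,ticket
import numpy as np,cv2
def snap(n,tag):
    d=cams.read_camera(n); cv2.imwrite(f'pics/{tag}.png',d['frame'][:,:,::-1]); np.save(f'pics/{tag}.npy',d,allow_pickle=True); return d
def proj(d,P):
    M=np.linalg.inv(d['world_from_camera']);p=M[:3,:3]@np.array(P,float)+M[:3,3]
    return d['fx']*p[0]/-p[2]+d['cx'], d['fy']*-p[1]/-p[2]+d['cy']
def pix(d,u,v,z):
    M=np.array(d['world_from_camera']);r=M[:3,:3]@np.array([(u-d['cx'])/d['fx'],-(v-d['cy'])/d['fy'],-1]);o=M[:3,3]
    return o+r*(z-o[2])/r[2]
def ld(tag): return np.load(f'pics/{tag}.npy',allow_pickle=True).item()
E
python3 - <<'E'
from h import *
for n in('scene','top'):
    d=snap(n,n+'0'); print({k:v for k,v in d.items() if k!='frame'})
print(robot.observe())
E
```

```text
pics
{'fx': 413.91023890747243, 'fy': 413.91023890747243, 'cx': 324.96402259118724, 'cy': 200.69539643029205, 'world_from_camera': array([[-0.46781596, -0.50327266,  0.72654309,  1.07978119],
       [ 0.88367345, -0.25107222,  0.39507465,  0.19917486],
       [-0.01641549,  0.82684906,  0.56218427,  0.5045011 ],
       [ 0.        ,  0.        ,  0.        ,  1.        ]])}
{'fx': 380.0918428306487, 'fy': 380.0918428306487, 'cx': 319.3831933282746, 'cy': 195.58080411073482, 'world_from_camera': array([[ 0.02215448,  0.99693122, -0.07508213,  0.46485898],
       [-0.99969897,  0.02288266,  0.00885197, -0.11265278],
       [ 0.01054288,  0.07486342,  0.99713806,  0.76929039],
       [ 0.        ,  0.        ,  0.        ,  1.        ]])}
{'clock': 0.1, 'joint_pos': array([-1.28321899,  0.33386605,  0.03984435,  1.46617977, -0.01341883,
        1.34331126, -0.05849022]), 'qvel': array([ 0.00049849, -0.00123801,  0.00033959, -0.00378859,  0.00170756,
        0.00123807,  0.00039662]), 'effort': array([ 4.60615527e-03, -6.60016394e+01,  1.37085322e+00, -4.06465924e+01,
        1.72286737e-02,  9.05613735e-03,  2.73704984e-06]), 'eef_pos': array([0.24511335, 0.60184274, 0.40389443]), 'ee_rot': array([ 1.92176941e-01,  9.81360006e-01, -7.41613425e-04, -1.08070999e-04]), 'force': array([-0.02677332,  0.03829273, -0.43421206]), 'wrist_torque': array([-0.00552963,  0.03720655,  0.00112308]), 'grip_width': 0.08521562660284467}
```

View pics/scene0.png

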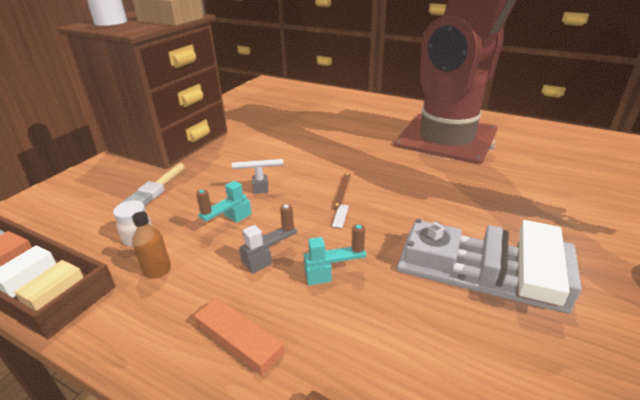

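View pics/top0.png

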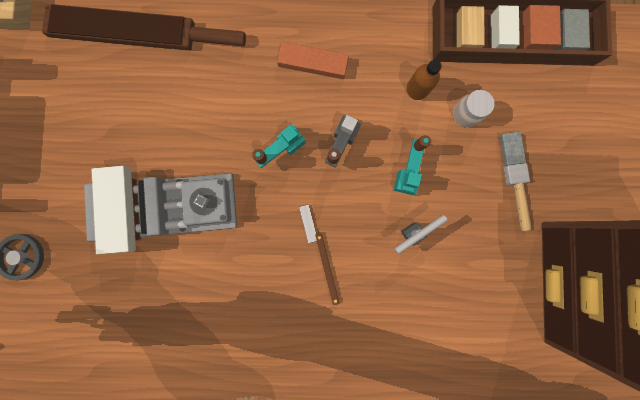

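The scene view shows the steel crank at about (258,245) with its boss at (253,237) and its grip at (287,216). In the top view the boss is at (349,122) and the grip at (334,155). The vise shaft is at (435,230) in the scene view and (202,201) in the top view. I'll zoom in on both.

```bash
python3 - <<'E'
from h import *
a=ld('top0')['frame'][:,:,::-1];s=ld('scene0')['frame'][:,:,::-1]
f=lambda im,x,y,w,h,k:cv2.resize(im[y:y+h,x:x+w],None,fx=k,fy=k,interpolation=cv2.INTER_CUBIC)
o=np.zeros((600,800,3),np.uint8)
def put(im,x,y): o[y:y+im.shape[0],x:x+im.shape[1]]=im[:600-y,:800-x]
put(f(a,320,105,50,37,8),0,0)       # 400x296
put(f(a,170,165,50+20,50,8)[:,:400],400,0) 
put(f(s,230,195,70,50+25,5.7)[:300],0,300)
put(f(s,400,215,66,50,6),400,300)
cv2.imwrite('pics/z0.png',o)
E
```

```text
(no output)
```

View pics/z0.png

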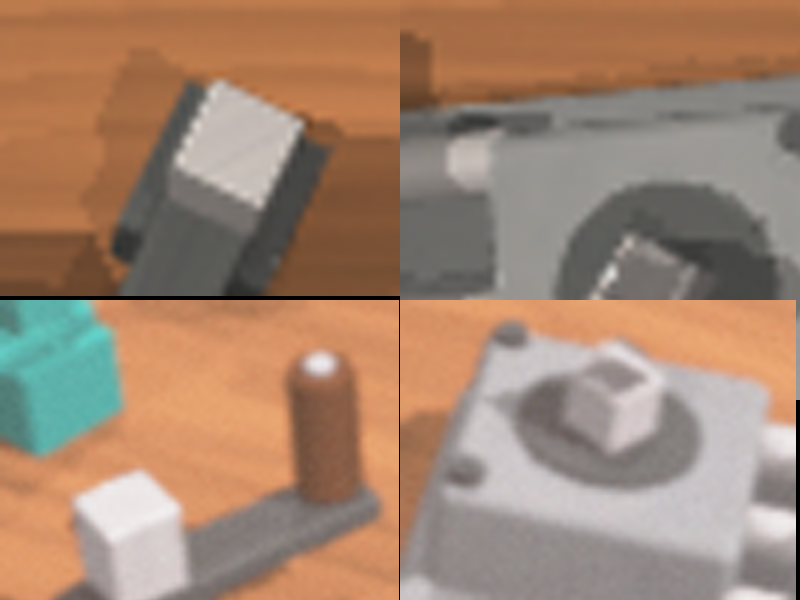

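```bash
python3 - <<'E'
from h import *
a=ld('top0')['frame'][:,:,::-1];s=ld('scene0')['frame'][:,:,::-1]
f=lambda im,x,y,w,h,k:cv2.resize(im[y:y+h,x:x+w],None,fx=k,fy=k,interpolation=cv2.INTER_CUBIC)
o=np.zeros((600,800,3),np.uint8)
def put(im,x,y): o[y:y+im.shape[0],x:x+im.shape[1]]=im
put(f(a,180,180,40,40,10)[:300*2],0,0)
put(f(a,322,135,50,25,8),0,400)
put(f(s,415,215,40,35,10),400,0)
put(f(s,238,220,40,25,10),400,350)
cv2.imwrite('pics/z1.png',o)
E
```

```text
(no output)
```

View pics/z1.png

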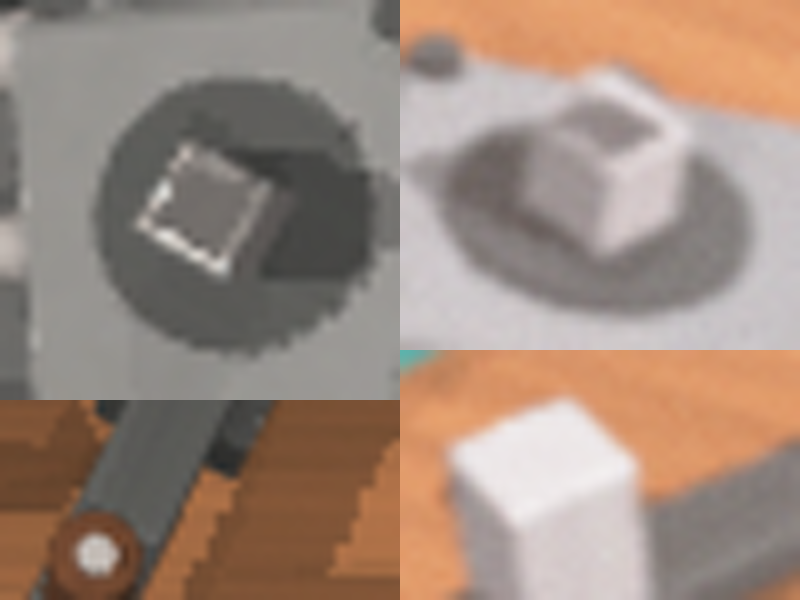

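```bash
cat > fit.py <<'E'
from h import *
from scipy.optimize import least_squares
T=ld('top0');S=ld('scene0')
def c(o,x0,y0,k,ox=0,oy=0): return [(x0+(u-ox+.5)/k-.5,y0+(v-oy+.5)/k-.5) for u,v in o]
def sq(h,z): return [(a*h,b*h,z) for a,b in((1,1),(1,-1),(-1,-1),(-1,1))]
def fit(obs,x0):
    def r(p):
        e=[]
        C,Sn=np.cos(p[2]),np.sin(p[2])
        for cam,P,uv in obs:
            W=(p[0]+C*P[0]-Sn*P[1],p[1]+Sn*P[0]+C*P[1],P[2])
            e+=list(np.array(proj(cam,W))-uv)
        return np.array(e)
    return least_squares(r,x0,loss='soft_l1'),r
def asg(cam,pts,uv,g):  # assign nearest
    out=[]
    C,Sn=np.cos(g[2]),np.sin(g[2])
    for q in uv:
        out.append((cam,min(pts,key=lambda P:np.hypot(*(np.array(proj(cam,(g[0]+C*P[0]-Sn*P[1],g[1]+Sn*P[0]+C*P[1],P[2])))-q))),q))
    return out
E
python3 - <<'E'
from fit import *
b=pix(T,349.7,122.5,.074);g=pix(T,*c([(97,553)],322,135,8,0,400)[0],.092);g0=(b[0],b[1],np.arctan2(g[1]-b[1],g[0]-b[0]));print(b,g,g0,np.hypot(*(g-b)[:2]))
ot=c([(222,80),(303,125),(258,208),(178,155)],320,105,8); os=c([(450,450),(565,398),(638,465),(520,525)],238,220,10,400,350)
gt=c([(97,553)],322,135,8,0,400);gs=c([(320,362)],230,195,5.7,0,300)
A=asg(T,sq(.012,.074),ot,g0);B=asg(S,sq(.012,.074),os,g0)
G=[(T,(.07,0,.092),gt[0])];H=[(S,(.07,0,.092),gs[0])]
for n,o in(('both',A+B+G+H),('top',A+G),('scene',B+H)):
    s,r=fit(o,g0);print(n,s.x,np.abs(r(s.x)).max())
w=pix(T,*c([(205,208)],180,180,10)[0],.07);e=pix(T,*c([(248,230)],180,180,10)[0],.07)
g0=(w[0],w[1],np.arctan2(e[1]-w[1],e[0]-w[0]));print(g0)
A=asg(T,sq(.009,.07),c([(187,140),(270,183),(225,278),(137,222)],180,180,10),g0)
B=asg(S,sq(.009,.07),c([(538,125),(608,165),(690,125),(610,65)],415,215,10,400),g0)+asg(S,sq(.009,.052),c([(605,258)],415,215,10,400),g0)
for n,o in(('both',A+B),('top',A),('scene',B)):
    s,r=fit(o,g0);print(n,s.x,np.degrees(s.x[2]),np.abs(r(s.x)).max(),r(s.x).round(1))
print(pix(T,*c([(235,215)],180,180,10)[0],.052))
# housing axis: jaw direction
print(pix(T,234,205,.0),pix(T,113,210,.05))
E
```

```text
[ 0.65500683 -0.17226818  0.074     ] [ 0.59216247 -0.14276791  0.092     ] (np.float64(0.6550068329983407), np.float64(-0.17226817591494806), np.float64(2.702708642646032)) 0.06942390992748278
both [ 0.65596276 -0.17218129  2.71483755] 1.1213297133296436
top [ 0.65526323 -0.17239274  2.69305812] 1.1777613277579349
scene [ 0.65658233 -0.1717764   2.74553055] 0.5231619824554912
(np.float64(0.503697921233075), np.float64(0.10014341551834036), np.float64(-2.0182488598576565))
both [ 0.5040677   0.09951735 -2.03798845] -116.7681369758239 1.3909438691455875 [ 0.3  0.   0.5  0.3  0.2 -0.6  0.5  0.4  0.  -0.8  1.1  0.5  0.2  0.6
  0.1  1.4 -0.  -0.4]
top [ 0.50414742  0.10020854 -2.04441763] -117.13650167590957 0.609134398012003 [-0.1 -0.1  0.2  0.3 -0.2 -0.6  0.1  0.3]
scene [ 0.50361364  0.09894106 -2.02732805] -116.15734094044376 1.1504929685099796 [-0.2 -1.   0.9  0.3 -0.1  0.3 -0.2  1.2 -0.2 -0.7]
[0.50350567 0.09992718 0.052     ]
[0.49973733 0.05263628 0.        ] [0.4829059  0.26862585 0.05      ]
```

carry_out(increments=[[[-1,-0.84,0],0,0],[[-1,-0.84,0],0,0],[[-1,-0.84,0],0,0],[[-1,-0.84,0],0,0],[[-1,-0.84,0],0,0],[[-1,-0.84,0],0,0],[[-1,-0.84,0],0,0],[[-1,-0.84,0],0,0]])

```text
clock: 0.77
eef_pos: [0.3411, 0.4141, 0.3987]
ee_rot: [0.187, 0.982, -0.004, -0.003]
force: [0.2, 0.5, 0.3]
grip_width: 0.0855
```

carry_out(increments=[[[-1,-0.84,0],0.1,0],[[-1,-0.84,0],0,0],[[-1,-0.84,0],0,0],[[-1,-0.84,0],0,0],[[-1,-0.84,0],0,0],[[-1,-0.84,0],0,0],[[-1,-0.84,0],0,0],[[-1,-0.84,0],0,0]])

```text
clock: 1.43
eef_pos: [0.4413, 0.2181, 0.3972]
ee_rot: [0.193, 0.981, -0.005, -0.004]
force: [-0.2, 1.0, 0.7]
grip_width: 0.0855
```

carry_out(increments=[[[-1,-0.84,0],0.1,0],[[-1,-0.84,0],0,0],[[-1,-0.84,0],0,0],[[-1,-0.84,0],0,0],[[-1,-0.84,0],0,0],[[-1,-0.84,0],0,0],[[-1,-0.84,0],0,0],[[-1,-0.84,0],0,0]])

```text
clock: 2.1
eef_pos: [0.5386, 0.0213, 0.3964]
ee_rot: [0.199, 0.98, -0.006, -0.005]
force: [0.7, 0.6, -0.8]
grip_width: 0.0854
```

```bash
cat >> h.py <<'E'
from scipy.spatial.transform import Rotation as R
def plan(x,y,z,yawdeg=None,pr=True):
    "tool-frame delta (in full-scale units) and turn units from present to TCP target; tilt print"
    o=robot.observe();r=R.from_quat(o['ee_rot']);m=r.as_matrix()
    d=r.inv().apply(np.array([x,y,z])-o['eef_pos'])/.02
    yaw=np.degrees(np.arctan2(m[1,0],m[0,0]))
    t=None
    if yawdeg is not None: t=-np.radians((yawdeg-yaw+180)%360-180)/.12
    print('t',o['clock'],'pos',o['eef_pos'].round(4),'yaw',yaw.round(2),'tilt',m[:2,2].round(4),'F',o['force'].round(1),'gw',round(o['grip_width'],4))
    print('delta units',d.round(2),'turn',t)
E
python3 -c "
from h import *
plan(.655,-.172,.30,155)"
```

```text
t 2.1 pos [0.5386 0.0213 0.3964] yaw 157.06 tilt [-0.0125 -0.0091] F [ 0.7  0.6 -0.8] gw 0.0854
delta units [-9.16 -6.57  4.84] turn 0.30016561692022503
```

carry_out(increments=[[[-1,-0.7,0.3],0.1,0],[[-1,-0.7,0.3],0.1,0],[[-1,-0.7,0.3],0.1,0],[[-1,-0.7,0.3],0,0],[[-1,-0.7,0.3],0,0],[[-1,-0.7,0.3],0,0],[[-1,-0.7,0.3],0,0],[[-1,-0.7,0.3],0,0]])

```text
clock: 2.77
eef_pos: [0.6404, -0.1567, 0.3456]
ee_rot: [0.217, 0.976, -0.006, -0.006]
force: [0.1, 0.1, 0.6]
grip_width: 0.0856
```

carry_out(increments=[[[-0.7,-0.6,0.5],0,0],[[0,0,0],0,0],[[0,0,0],0,0]])

```text
clock: 3.02
eef_pos: [0.6483, -0.1799, 0.3317]
ee_rot: [0.22, 0.976, -0.008, -0.008]
force: [-0.0, 0.5, -0.5]
grip_width: 0.0854
```

```bash
cat >> h.py <<'E'
def gp(x,y,z,yawdeg=None):
    "same, target for grasp point"
    o=robot.observe();r=R.from_quat(o['ee_rot']);m=r.as_matrix()
    g=o['eef_pos']+.155*m[:,2];print('grasp',g.round(4));p=np.array([x,y,z])-.155*m[:,2];plan(*p,yawdeg)
E
python3 -c "
from h import *
gp(.6555,-.172,.06,155); snap('scene','s1');snap('top','t1')"
```

```text
grasp [ 0.6455 -0.1816  0.1767]
t 3.0167 pos [ 0.6483 -0.1799  0.3317] yaw 154.62 tilt [-0.0183 -0.0114] F [-0.   0.5 -0.5] gw 0.0854
delta units [-0.31  0.76  5.82] turn -0.0546223703376006
```

View pics/s1.png

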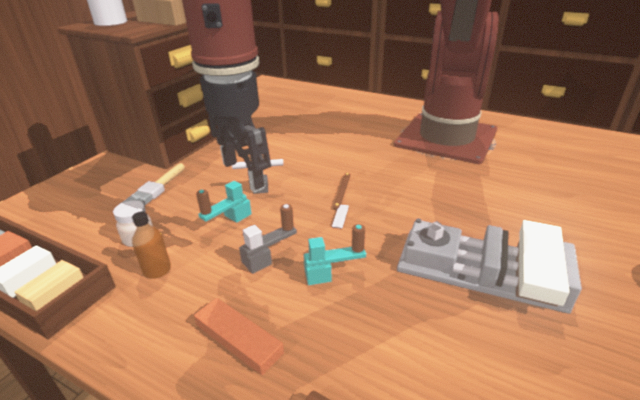

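```bash
python3 -c "
from h import *
for t in('s1','t1'):
  d=ld(t); print(proj(d,(.6455,-.1816,.177)),proj(d,(.6555,-.172,.074)))"
```

```text
(np.float64(243.5025308417969), np.float64(173.08128307591812)) (np.float64(252.24243074903728), np.float64(229.9388213361117))
(np.float64(361.2935363497602), np.float64(111.25730852884345)) (np.float64(349.56048151050555), np.float64(122.2363889425099))
```

View pics/t1.png

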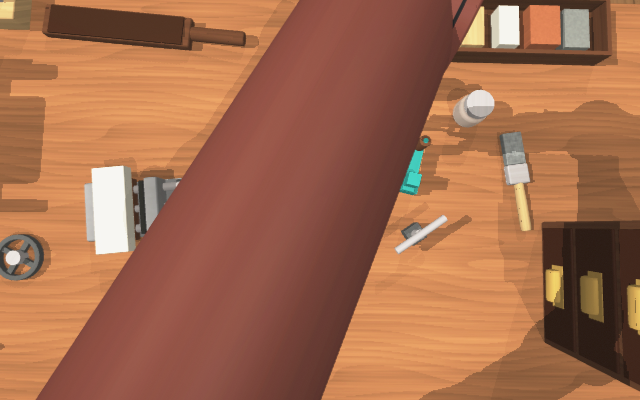

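carry_out(increments=[[[-0.3,0.76,0.3],0,0],[[0,0,0.7],0,0],[[0,0,0.7],0,0],[[0,0,0.7],0,0],[[0,0,0.7],0,0],[[0,0,0.3],0,0],[[0,0,0],0,0],[[0,0,0],0,0]])

```text
clock: 3.78
eef_pos: [0.6597, -0.1587, 0.259]
ee_rot: [0.214, 0.977, -0.005, -0.007]
force: [-0.0, 0.2, -0.4]
grip_width: 0.0854
```

```bash
python3 -c "
from h import *
gp(.6555,-.172,.06,155); snap('scene','s2')
d=ld('s2');f=d['frame'][130:290,170:350,::-1];cv2.imwrite('pics/s2z.png',cv2.resize(f,None,fx=4,fy=3.7))"
```

```text
grasp [ 0.6572 -0.1597  0.104 ]
t 3.7833 pos [ 0.6597 -0.1587  0.259 ] yaw 155.28 tilt [-0.0161 -0.0063] F [-0.   0.2 -0.4] gw 0.0854
delta units [-0.21 -0.57  2.21] turn 0.040930219227452116
```

View pics/s2z.png

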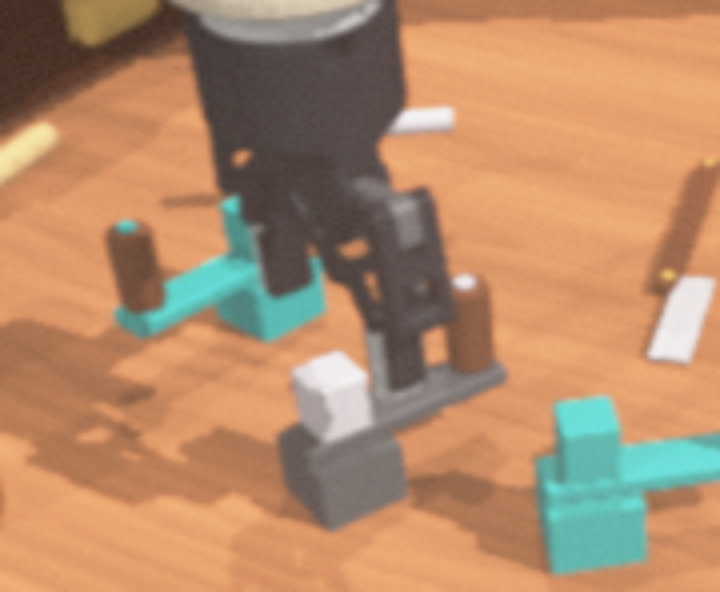

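carry_out(increments=[[[-0.1,-0.3,0],0,0],[[-0.1,-0.2,0],0,0],[[0,0,0],0,0],[[0,0,0],0,0]])

```text
clock: 4.17
eef_pos: [0.6597, -0.1711, 0.2619]
ee_rot: [0.214, 0.977, -0.005, -0.005]
force: [-0.1, 0.3, 0.8]
grip_width: 0.0855
```

```bash
python3 -c "
from h import *
gp(.6555,-.172,.06,155)"
```

```text
grasp [ 0.6578 -0.1722  0.1069]
t 4.1667 pos [ 0.6597 -0.1711  0.2619] yaw 155.28 tilt [-0.0124 -0.0069] F [-0.1  0.3  0.8] gw 0.0855
delta units [ 0.09 -0.01  2.35] turn 0.04126058314401152
```

carry_out(increments=[[[0.1,0,0.4],0,0],[[0,0,0.4],0,0],[[0,0,0.4],0,0],[[0,0,0.4],0,0],[[0,0,0.3],0,0],[[0,0,0.2],0,0],[[0,0,0],0,0],[[0,0,0],0,0]])

```text
clock: 4.83
eef_pos: [0.6568, -0.1707, 0.2145]
ee_rot: [0.214, 0.977, -0.005, -0.006]
force: [0.5, 0.6, 0.6]
grip_width: 0.0852
```

```bash
python3 -c "
from h import *
gp(.6555,-.172,.06,155); snap('scene','s3')
d=ld('s3');f=d['frame'][150:290,190:350,::-1];cv2.imwrite('pics/s3z.png',cv2.resize(f,None,fx=4,fy=4))"
```

```text
grasp [ 0.6547 -0.1717  0.0596]
t 4.8333 pos [ 0.6568 -0.1707  0.2145] yaw 155.25 tilt [-0.0134 -0.0066] F [0.5 0.6 0.6] gw 0.0852
delta units [-0.04  0.   -0.02] turn 0.0363996690648743
```

View pics/s3z.png

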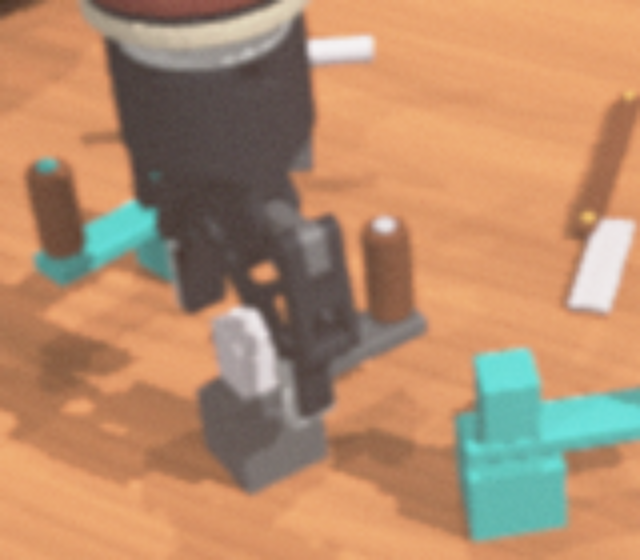

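The fingers straddle the boss, which shows at about (245,350) in the zoom, one on each side of the arm. I'll close on it.

carry_out(increments=[[[0,0,0],0,1],[[0,0,0],0,1],[[0,0,0],0,1],[[0,0,0],0,1],[[0,0,0],0,1],[[0,0,0],0,1],[[0,0,0],0,1],[[0,0,0],0,1]])

```text
clock: 5.55
eef_pos: [0.6574, -0.1709, 0.2163]
ee_rot: [0.214, 0.977, -0.005, -0.004]
force: [-1.1, 0.3, -0.6]
grip_width: 0.0231
```

```bash
python3 -c "
from h import *
gp(.6555,-.172,.20,155)"
```

```text
grasp [ 0.6558 -0.172   0.0613]
t 5.55 pos [ 0.6574 -0.1709  0.2163] yaw 155.25 tilt [-0.0105 -0.0071] F [-1.1  0.3 -0.6] gw 0.0231
delta units [ 0.06 -0.08 -6.93] turn 0.036235753764057944
```

carry_out(increments=[[[0,0,-0.5],0,1],[[0,0,-0.8],0,1],[[0,0,-0.9],0,1],[[0,0,-0.9],0,1],[[0,0,-0.9],0,1],[[0,0,-0.9],0,1],[[0,0,-0.6],0,1],[[0,0,-0.3],0,1]])

```text
clock: 6.22
eef_pos: [0.6565, -0.169, 0.3351]
ee_rot: [0.215, 0.977, -0.005, -0.01]
force: [0.5, 0.2, -4.2]
grip_width: 0.0234
```

```bash
python3 -c "
from h import *
gp(.504,.0995,.175,153)
snap('scene','s4')"
```

```text
grasp [ 0.653  -0.1698  0.1801]
t 6.2167 pos [ 0.6565 -0.169   0.3351] yaw 155.21 tilt [-0.0222 -0.0052] F [ 0.5  0.2 -4.2] gw 0.0234
delta units [12.4   9.11  0.35] turn 0.32172144537049513
```

View pics/s4.png

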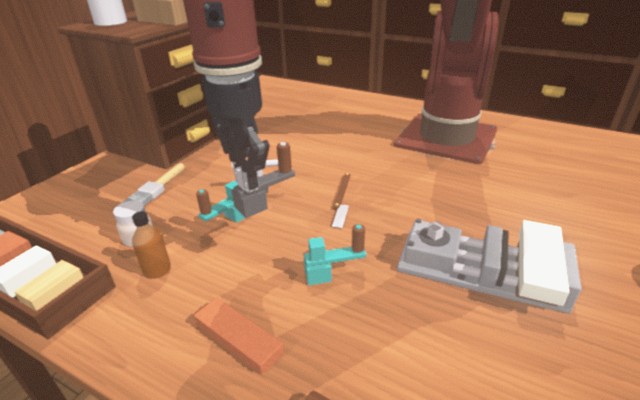

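The crank hangs level in the hand at about (250,195), and the 4 N of weight matches. Next I'll move it over the vise.

carry_out(increments=[[[0.5,0.37,0],0.1,1],[[0.9,0.66,0],0.1,1],[[0.9,0.66,0],0.1,1],[[0.9,0.66,0],0,1],[[0.9,0.66,0],0,1],[[0.9,0.66,0],0,1],[[0.9,0.66,0],0,1],[[0.9,0.66,0],0,1]])

```text
clock: 6.93
eef_pos: [0.575, -0.0192, 0.3304]
ee_rot: [0.237, 0.971, -0.008, -0.012]
force: [0.3, 0.2, -3.5]
grip_width: 0.0232
```

carry_out(increments=[[[0.9,0.66,0],0,1],[[0.9,0.66,0],0,1],[[0.9,0.66,0],0,1],[[0.7,0.5,0],0,1],[[0.4,0.3,0],0,1],[[0,0,0],0,1],[[0,0,0],0,1]])

```text
clock: 7.52
eef_pos: [0.5265, 0.0737, 0.3255]
ee_rot: [0.234, 0.972, -0.009, -0.017]
force: [-0.3, -1.2, -3.6]
grip_width: 0.0233
```

```bash
python3 -c "
from h import *
gp(.504,.0995,.175,153)"
```

```text
grasp [0.5208 0.0721 0.1706]
t 7.5167 pos [0.5265 0.0737 0.3255] yaw 152.91 tilt [-0.0368 -0.0107] F [-0.3 -1.2 -3.6] gw 0.0233
delta units [ 1.38  0.83 -0.2 ] turn -0.012911298584998433
```

carry_out(increments=[[[0.5,0.3,0],0,1],[[0.5,0.3,0],0,1],[[0.2,0.1,0],0,1],[[0,0,0],0,1],[[0,0,0],0,1]])

```text
clock: 7.93
eef_pos: [0.5133, 0.0917, 0.3251]
ee_rot: [0.238, 0.971, -0.011, -0.016]
force: [-0.5, -0.0, -3.8]
grip_width: 0.0233
```

```bash
python3 -c "
from h import *
gp(.504,.0995,.155,153)
snap('scene','s5')
d=ld('s5');f=d['frame'][120:300,340:580,::-1];cv2.imwrite('pics/s5z.png',cv2.resize(f,None,fx=3.3,fy=3.3))"
```

```text
grasp [0.5077 0.0896 0.1702]
t 7.9333 pos [0.5133 0.0917 0.3251] yaw 152.48 tilt [-0.0364 -0.0137] F [-0.5 -0.  -3.8] gw 0.0233
delta units [0.37 0.38 0.76] turn -0.07541904388494128
```

View pics/s5z.png

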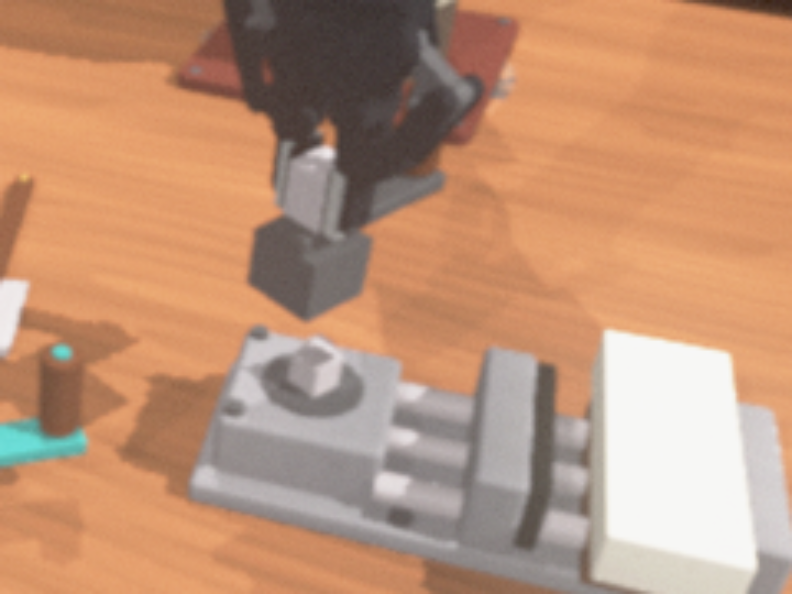

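```bash
cat >> h.py <<'E'
def hub(x,y,z,yawdeg=None,L=.216):
    o=robot.observe();r=R.from_quat(o['ee_rot']);m=r.as_matrix()
    g=o['eef_pos']+L*m[:,2];print('hub bottom',g.round(4));p=np.array([x,y,z])-L*m[:,2];plan(*p,yawdeg)
E
python3 -c "
from h import *
hub(.504,.0995,.095,153)"
```

```text
hub bottom [0.5055 0.0885 0.1092]
t 7.9833 pos [0.5134 0.0915 0.325 ] yaw 152.46 tilt [-0.0364 -0.0138] F [-0.2  1.4 -3.7] gw 0.0235
delta units [0.3  0.47 0.7 ] turn -0.0789784779272192
```

carry_out(increments=[[[0.2,0.25,0],0,1],[[0.1,0.2,0.3],0,1],[[0,0,0.2],0,1],[[0,0,0.1],0,1],[[0,0,0],0,1],[[0,0,0],0,1]])

```text
clock: 8.48
eef_pos: [0.5127, 0.101, 0.3112]
ee_rot: [0.239, 0.971, -0.012, -0.016]
force: [-0.4, -1.0, -4.2]
grip_width: 0.0233
```

```bash
python3 -c "
from h import *
hub(.504,.0995,.095,153)
snap('scene','s6')
d=ld('s6');f=d['frame'][160:280,380:500,::-1];cv2.imwrite('pics/s6z.png',cv2.resize(f,None,fx=5,fy=5))"
```

```text
hub bottom [0.5048 0.0978 0.0953]
t 8.4833 pos [0.5127 0.101  0.3112] yaw 152.29 tilt [-0.0364 -0.0148] F [-0.4 -1.  -4.2] gw 0.0233
delta units [0.08 0.06 0.02] turn -0.10374405073486873
```

View pics/s6z.png

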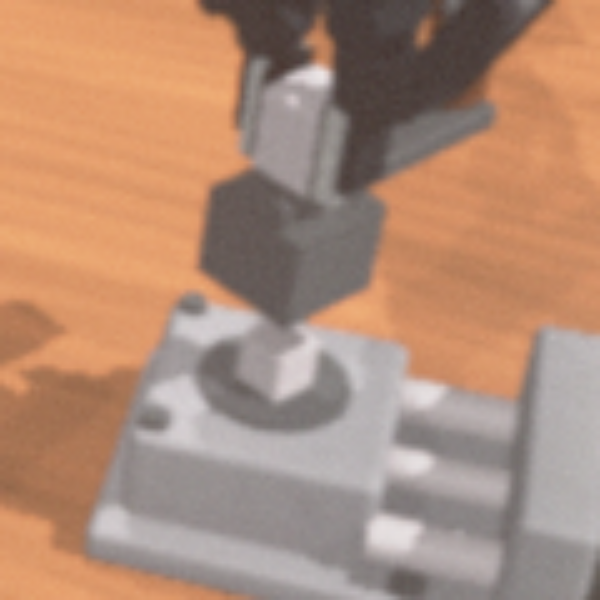

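```bash
python3 - <<'E'
from fit import *
d=ld('s6')
f=lambda o:((np.array(o)+.5)/5-.5+[380,160]).round(1)
print('obs hub bot',f((290,322)),'right bottom',f((372,280)),'left bottom',f((202,265)),'shaft foot',f((278,400)))
for nm,x,y,h,z in(('hub est',.5048,.0978,.02,.0953),('at shaft',.504,.0995,.02,.0953),('shaft foot',.504,.0995,.009,.052)):
    a=np.radians(152.7)
    print(nm,[np.round(proj(d,(x+np.cos(a)*p-np.sin(a)*q,y+np.sin(a)*p+np.cos(a)*q,z)),1) for p,q,_ in sq(h,0)])
E
```

```text
obs hub bot [437.6 224. ] right bottom [454.  215.6] left bottom [420.  212.6] shaft foot [435.2 239.6]
hub est [array([436.3, 205.2]), array([454.5, 216.4]), array([437.7, 225.1]), array([419.6, 213.3])]
at shaft [array([437.4, 205.3]), array([455.7, 216.4]), array([438.9, 225.1]), array([420.7, 213.3])]
shaft foot [array([434.4, 230.6]), array([442.3, 235.9]), array([434.9, 239.9]), array([427.1, 234.5])]
```

carry_out(increments=[[[0.08,0.06,0.1],-0.1,1],[[0,0,0.2],0,1],[[0,0,0.2],0,1],[[0,0,0.2],0,1],[[0,0,0.1],0,1],[[0,0,0],0,1]])

```text
clock: 9.03
eef_pos: [0.5111, 0.1026, 0.2937]
ee_rot: [0.233, 0.972, -0.011, -0.016]
force: [-0.2, 0.1, -3.7]
grip_width: 0.023
```

```bash
python3 -c "
from h import *
hub(.504,.0995,.052,153)"
```

```text
hub bottom [0.5033 0.0994 0.0778]
t 9.0333 pos [0.5111 0.1026 0.2937] yaw 153.05 tilt [-0.036  -0.0146] F [-0.2  0.1 -3.7] gw 0.023
delta units [-0.06  0.06  1.29] turn 0.007393260474702962
```

carry_out(increments=[[[0,0,0.2],0,1],[[0,0,0.2],0,1],[[0,0,0.2],0,1],[[0,0,0.1],0,1],[[0,0,0],0,1]])

```text
clock: 9.45
eef_pos: [0.5105, 0.1022, 0.278]
ee_rot: [0.233, 0.972, -0.011, -0.016]
force: [-0.7, -0.1, -3.7]
grip_width: 0.0232
```

```bash
python3 -c "
from h import *
hub(.504,.0995,.052,153)"
```

```text
hub bottom [0.5027 0.099  0.0622]
t 9.45 pos [0.5105 0.1022 0.278 ] yaw 153.04 tilt [-0.0361 -0.0148] F [-0.7 -0.1 -3.7] gw 0.0232
delta units [-0.06  0.06  0.51] turn 0.0058640474424918555
```

carry_out(increments=[[[-0.05,0.05,0.15],0,1],[[0,0,0.15],0,1],[[0,0,0.15],0,1],[[0,0,0.1],0,1],[[0,0,0],0,1]])

```text
clock: 9.87
eef_pos: [0.5124, 0.1024, 0.2688]
ee_rot: [0.233, 0.972, -0.011, -0.016]
force: [-0.4, -0.1, -4.0]
grip_width: 0.0233
```

```bash
python3 -c "
from h import *
hub(.504,.0995,.052,153)
snap('scene','s7')
d=ld('s7');f=d['frame'][160:280,380:500,::-1];cv2.imwrite('pics/s7z.png',cv2.resize(f,None,fx=5,fy=5))"
```

```text
hub bottom [0.5048 0.0995 0.0529]
t 9.8667 pos [0.5124 0.1024 0.2688] yaw 153.02 tilt [-0.0351 -0.0132] F [-0.4 -0.1 -4. ] gw 0.0233
delta units [ 0.04 -0.02  0.05] turn 0.0029956788296542744
```

View pics/s7z.png

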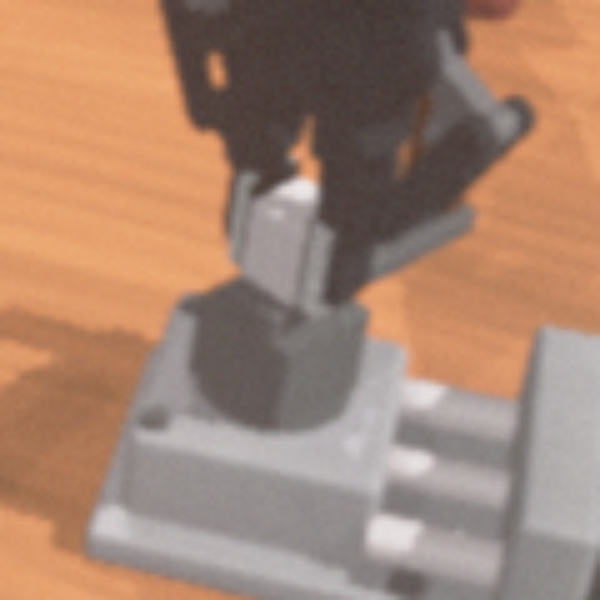

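The hub is down on the collar, within about 1 mm, so I'll nudge it down and let go.

carry_out(increments=[[[0,0,0.1],0,1],[[0,0,0],0,1],[[0,0,0],0,0],[[0,0,0],0,0],[[0,0,0],0,0],[[0,0,0],0,0],[[0,0,0],0,0],[[0,0,0],0,0]])

```text
clock: 10.58
eef_pos: [0.5135, 0.1025, 0.269]
ee_rot: [0.233, 0.972, -0.009, -0.014]
force: [-0.1, -0.1, 0.9]
grip_width: 0.0854
```

```bash
python3 -c "
from h import *
hub(.504,.0995,.052,153)
snap('scene','s8')
d=ld('s8');f=d['frame'][140:260,390:510,::-1];cv2.imwrite('pics/s8z.png',cv2.resize(f,None,fx=5,fy=5))"
```

```text
hub bottom [0.5066 0.1001 0.0531]
t 10.5833 pos [0.5135 0.1025 0.269 ] yaw 153.02 tilt [-0.0319 -0.0112] F [-0.1 -0.1  0.9] gw 0.0854
delta units [ 0.1  -0.08  0.06] turn 0.00278339448551408
```

View pics/s8z.png

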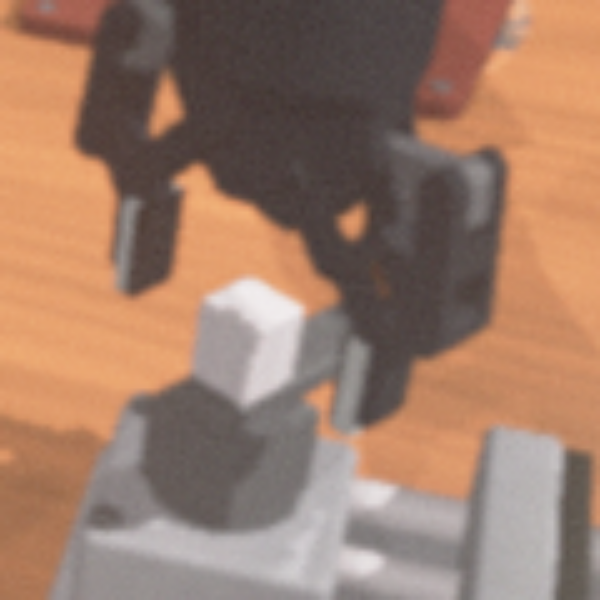

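carry_out(increments=[[[0.2,0,-0.4],0,0],[[0.6,0,0],0,0],[[0.6,0,0],0,0],[[0.6,0,0],0,0],[[0.6,0,0],0,0],[[0.3,0,0],0,0],[[0,0,0],0,0],[[0,0,0],0,0]])

```text
clock: 11.3
eef_pos: [0.4598, 0.1301, 0.282]
ee_rot: [0.234, 0.972, -0.009, -0.013]
force: [-0.5, 0.0, -0.3]
grip_width: 0.0854
```

```bash
python3 -c "
from h import *
gp(.4416,.1313,.123,153)
"
```

```text
grasp [0.4551 0.1284 0.127 ]
t 11.3 pos [0.4598 0.1301 0.282 ] yaw 152.96 tilt [-0.0299 -0.0109] F [-0.5  0.  -0.3] gw 0.0854
delta units [ 0.66 -0.17  0.22] turn -0.005296550624829656
```

carry_out(increments=[[[0.4,-0.1,0.1],0,0],[[0.2,-0.05,0.1],0,0],[[0,0,0],0,0],[[0,0,0],0,0]])

```text
clock: 11.63
eef_pos: [0.4475, 0.1323, 0.2783]
ee_rot: [0.234, 0.972, -0.009, -0.013]
force: [0.6, -0.1, 0.2]
grip_width: 0.0852
```

```bash
python3 -c "
from h import *
gp(.4416,.1313,.123,153)
snap('scene','s9')
d=ld('s9');f=d['frame'][120:260,390:530,::-1];cv2.imwrite('pics/s9z.png',cv2.resize(f,None,fx=4,fy=4))
d=snap('top','t9')
"
```

```text
grasp [0.443  0.1306 0.1234]
t 11.6333 pos [0.4475 0.1323 0.2783] yaw 152.88 tilt [-0.029  -0.0111] F [ 0.6 -0.1  0.2] gw 0.0852
delta units [0.08 0.   0.02] turn -0.017472242717182642
```

View pics/s9z.png

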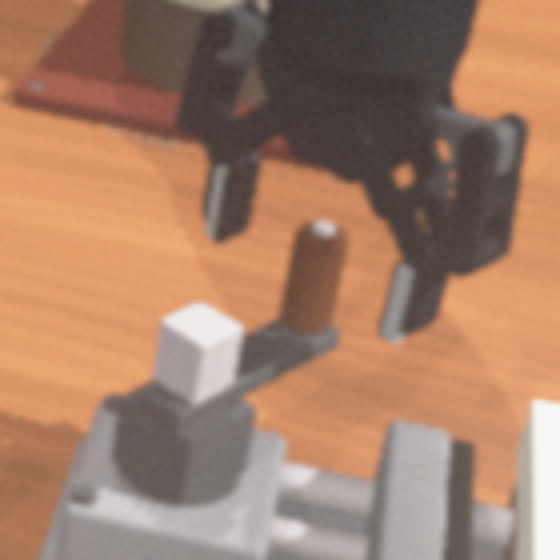

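View pics/t9.png

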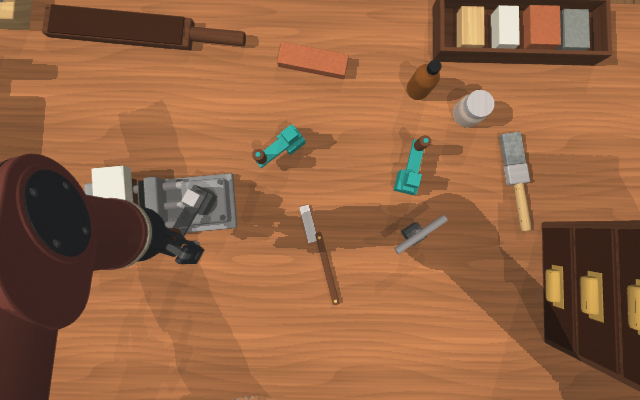

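The crank is seated and the grip stands between the fingers at about (315,280) in the zoom. I'll close on the grip.

carry_out(increments=[[[0.05,0,0],0,0.5],[[0,0,0],0,1],[[0,0,0],0,1],[[0,0,0],0,1],[[0,0,0],0,1],[[0,0,0],0,1],[[0,0,0],0,1]])

```text
clock: 12.32
eef_pos: [0.4475, 0.1325, 0.2786]
ee_rot: [0.235, 0.972, -0.009, -0.012]
force: [-1.3, -0.0, 1.2]
grip_width: 0.0206
```

```bash
cat >> h.py <<'E'
C0=np.array([.504,.0995])
def wind(step=.22,n=8,rad=.07,c=C0):
    o=robot.observe();r=R.from_quat(o['ee_rot']);m=r.as_matrix()
    g=o['eef_pos']+.155*m[:,2];v=g[:2]-c;a=np.arctan2(v[1],v[0])
    print('t',o['clock'],'grasp',g.round(4),'ang',np.degrees(a).round(1),'rad',np.hypot(*v).round(4),'F',o['force'].round(1),'tilt',m[:2,2].round(3),'gw',round(o['grip_width'],4))
    # tangential clockwise force opposing
    tv=np.array([np.sin(a),-np.cos(a)]);print('Ft(against winding)',-(o['force'][:2]@tv).round(1),'Fr',(o['force'][:2]@v/np.hypot(*v)).round(1))
    yaw=np.arctan2(m[1,0],m[0,0])
    cur=g[:2]
    for i in range(n):
        a2=a-step*(i+1);q=c+rad*np.array([np.cos(a2),np.sin(a2)])
        d=q-cur;cur=q
        tx=np.array([np.cos(yaw),np.sin(yaw)]);ty=np.array([np.sin(yaw),-np.cos(yaw)])
        # check handedness with m
        ty=m[:2,1]
        print('[[%.2f, %.2f, 0], 0, 1],'%(d@tx/.02,d@ty/.02),end=' ')
    print()
E
python3 -c "
from h import *
wind()
"
```

```text
t 12.3167 grasp [0.4431 0.1307 0.1237] ang 152.9 rad 0.0684 F [-1.3 -0.   1.2] tilt [-0.028 -0.011] gw 0.0206
Ft(against winding) 0.6 Fr 1.1
[[-0.01, 0.76, 0], 0, 1], [[-0.25, 0.73, 0], 0, 1], [[-0.40, 0.66, 0], 0, 1], [[-0.53, 0.55, 0], 0, 1], [[-0.64, 0.42, 0], 0, 1], [[-0.72, 0.27, 0], 0, 1], [[-0.76, 0.11, 0], 0, 1], [[-0.77, -0.06, 0], 0, 1],
```

carry_out(increments=[[[-0.1,0.6,0],0,1],[[-0.2,0.73,0],0,1],[[-0.4,0.66,0],0,1],[[-0.53,0.55,0],0,1]])

```text
clock: 12.65
eef_pos: [0.4909, 0.1689, 0.278]
ee_rot: [0.234, 0.972, -0.007, -0.016]
force: [-1.3, -0.6, 4.6]
grip_width: 0.0207
```

```bash
python3 -c "
from h import *
wind()
"
```

```text
t 12.65 grasp [0.4856 0.1678 0.1231] ang 105.0 rad 0.0708 F [-1.3 -0.6  4.6] tilt [-0.034 -0.007] gw 0.0207
Ft(against winding) 1.4 Fr -0.3
[[-0.65, 0.42, 0], 0, 1], [[-0.71, 0.30, 0], 0, 1], [[-0.76, 0.14, 0], 0, 1], [[-0.77, -0.03, 0], 0, 1], [[-0.74, -0.19, 0], 0, 1], [[-0.68, -0.35, 0], 0, 1], [[-0.59, -0.49, 0], 0, 1], [[-0.47, -0.61, 0], 0, 1],
```

Winding goes well, with low forces and the radius as expected.

carry_out(increments=[[[-0.65,0.42,0],0,1],[[-0.71,0.3,0],0,1],[[-0.76,0.14,0],0,1],[[-0.77,-0.03,0],0,1],[[-0.74,-0.19,0],0,1],[[-0.68,-0.35,0],0,1]])

```text
clock: 13.15
eef_pos: [0.5737, 0.1372, 0.2765]
ee_rot: [0.231, 0.973, -0.01, -0.019]
force: [-7.1, -1.4, 7.4]
grip_width: 0.0207
```

```bash
python3 -c "
from h import *
wind()
snap('scene','s10')
"
```

```text
t 13.15 grasp [0.5674 0.1355 0.1216] ang 29.6 rad 0.0729 F [-7.1 -1.4  7.4] tilt [-0.041 -0.011] gw 0.0207
Ft(against winding) 2.3 Fr -6.8
[[-0.51, -0.61, 0], 0, 1], [[-0.47, -0.61, 0], 0, 1], [[-0.32, -0.70, 0], 0, 1], [[-0.16, -0.75, 0], 0, 1], [[0.01, -0.77, 0], 0, 1], [[0.17, -0.75, 0], 0, 1], [[0.33, -0.69, 0], 0, 1], [[0.48, -0.60, 0], 0, 1],
```

View pics/s10.png

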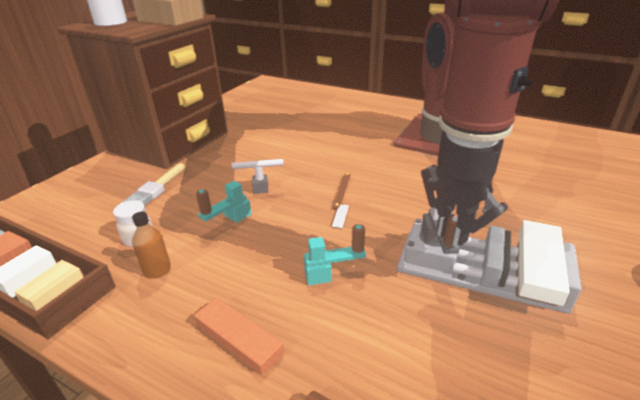

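carry_out(increments=[[[-0.48,-0.61,-0.05],0,1],[[-0.45,-0.61,0],0,1],[[-0.32,-0.7,-0.03],0,1],[[-0.16,-0.75,0],0,1],[[0.01,-0.77,-0.03],0,1],[[0.17,-0.75,0],0,1],[[0.33,-0.69,0],0,1]])

```text
clock: 13.78
eef_pos: [0.5465, 0.0397, 0.2785]
ee_rot: [0.229, 0.973, -0.009, -0.021]
force: [-3.1, 8.1, -4.2]
grip_width: 0.0207
```

```bash
python3 -c "
from h import *
wind()
"
```

```text
t 13.7833 grasp [0.5397 0.0385 0.1236] ang -59.7 rad 0.0707 F [-3.1  8.1 -4.2] tilt [-0.044 -0.008] gw 0.0207
Ft(against winding) 1.4 Fr -8.6
[[0.52, -0.57, 0], 0, 1], [[0.61, -0.47, 0], 0, 1], [[0.69, -0.33, 0], 0, 1], [[0.75, -0.17, 0], 0, 1], [[0.77, -0.00, 0], 0, 1], [[0.75, 0.17, 0], 0, 1], [[0.70, 0.33, 0], 0, 1], [[0.61, 0.47, 0], 0, 1],
```

carry_out(increments=[[[0.52,-0.55,0.06],0,1],[[0.61,-0.45,0],0,1],[[0.69,-0.31,0.03],0,1],[[0.75,-0.15,0],0,1],[[0.77,0,0.02],0,1],[[0.75,0.17,0],0,1],[[0.7,0.33,0],0,1],[[0.61,0.47,0],0,1]])

```text
clock: 14.45
eef_pos: [0.4408, 0.0788, 0.2809]
ee_rot: [0.231, 0.973, -0.0, -0.011]
force: [17.7, 4.1, -20.5]
grip_width: 0.0205
```

```bash
python3 -c "
from h import *
wind()
"
```

```text
t 14.45 grasp [0.4374 0.0796 0.1259] ang -163.3 rad 0.0695 F [ 17.7   4.1 -20.5] tilt [-0.022  0.005] gw 0.0205
Ft(against winding) 1.2 Fr -18.1
[[0.48, 0.60, 0], 0, 1], [[0.32, 0.70, 0], 0, 1], [[0.16, 0.75, 0], 0, 1], [[-0.01, 0.77, 0], 0, 1], [[-0.18, 0.75, 0], 0, 1], [[-0.34, 0.69, 0], 0, 1], [[-0.48, 0.60, 0], 0, 1], [[-0.60, 0.48, 0], 0, 1],
```

carry_out(increments=[[[-0.05,0,0.1],0,1],[[-0.05,0,0.05],0,1],[[0,0,0],0,1]])

```text
clock: 14.7
eef_pos: [0.4399, 0.0791, 0.2782]
ee_rot: [0.228, 0.974, 0.001, -0.011]
force: [2.0, 1.0, 2.0]
grip_width: 0.0208
```

```bash
python3 -c "
from h import *
wind()
snap('scene','s11')
d=ld('s11');f=d['frame'][140:320,390:590,::-1];cv2.imwrite('pics/s11z.png',cv2.resize(f,None,fx=3.5,fy=3.3))
"
```

```text
t 14.7 grasp [0.4366 0.08   0.1232] ang -163.9 rad 0.0702 F [2. 1. 2.] tilt [-0.022  0.006] gw 0.0208
Ft(against winding) -0.4 Fr -2.2
[[0.45, 0.63, 0], 0, 1], [[0.31, 0.70, 0], 0, 1], [[0.15, 0.75, 0], 0, 1], [[-0.02, 0.77, 0], 0, 1], [[-0.19, 0.74, 0], 0, 1], [[-0.35, 0.69, 0], 0, 1], [[-0.49, 0.59, 0], 0, 1], [[-0.61, 0.47, 0], 0, 1],
```

View pics/s11z.png

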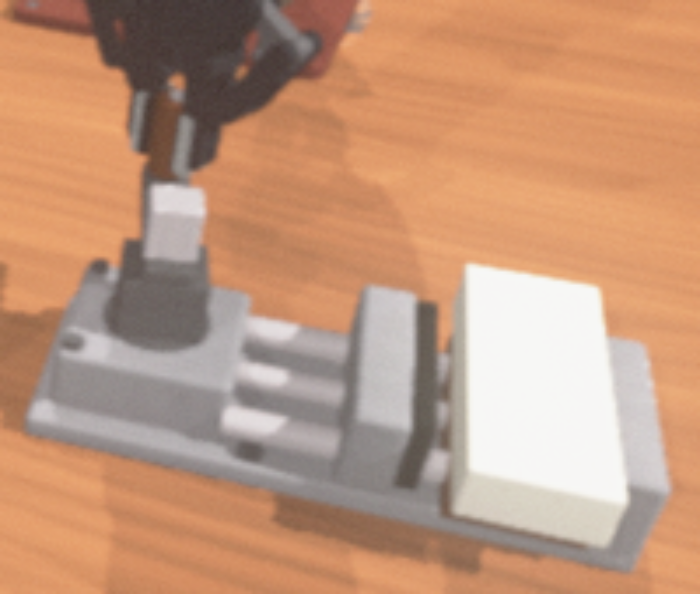

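carry_out(increments=[[[0.43,0.63,0.02],0,1],[[0.29,0.7,0.02],0,1],[[0.13,0.75,0.02],0,1],[[-0.04,0.77,0],0,1],[[-0.2,0.74,0],0,1]])

```text
clock: 15.17
eef_pos: [0.4576, 0.1445, 0.2786]
ee_rot: [0.232, 0.972, -0.001, -0.018]
force: [-5.8, 2.8, 6.9]
grip_width: 0.0206
```

```bash
python3 -c "
from h import *
wind()
"
```

```text
t 15.1667 grasp [0.4522 0.1456 0.1237] ang 138.3 rad 0.0693 F [-5.8  2.8  6.9] tilt [-0.035  0.007] gw 0.0206
Ft(against winding) 1.8 Fr 6.2
[[-0.25, 0.73, 0], 0, 1], [[-0.43, 0.64, 0], 0, 1], [[-0.56, 0.53, 0], 0, 1], [[-0.66, 0.40, 0], 0, 1], [[-0.73, 0.24, 0], 0, 1], [[-0.76, 0.08, 0], 0, 1], [[-0.76, -0.09, 0], 0, 1], [[-0.73, -0.25, 0], 0, 1],
```

carry_out(increments=[[[-0.26,0.74,0],0,1],[[-0.43,0.65,0],0,1],[[-0.56,0.53,0],0,1],[[-0.66,0.4,0],0,1],[[-0.73,0.24,0],0,1],[[-0.76,0.06,-0.03],0,1]])

```text
clock: 15.67
eef_pos: [0.5452, 0.16, 0.2783]
ee_rot: [0.231, 0.973, -0.002, -0.018]
force: [-3.2, -2.3, 1.0]
grip_width: 0.0206
```

```bash
python3 -c "
from h import *
wind()
"
```

```text
t 15.6667 grasp [0.5396 0.1608 0.1234] ang 59.8 rad 0.0709 F [-3.2 -2.3  1. ] tilt [-0.036  0.005] gw 0.0206
Ft(against winding) 1.6 Fr -3.6
[[-0.75, -0.18, 0], 0, 1], [[-0.71, -0.29, 0], 0, 1], [[-0.63, -0.44, 0], 0, 1], [[-0.52, -0.57, 0], 0, 1], [[-0.38, -0.67, 0], 0, 1], [[-0.23, -0.73, 0], 0, 1], [[-0.06, -0.77, 0], 0, 1], [[0.11, -0.76, 0], 0, 1],
```

Now about 7.9 rad wound in total. I'll go on a little and then look.

carry_out(increments=[[[-0.75,-0.18,0],0,1],[[-0.7,-0.29,-0.02],0,1],[[-0.62,-0.45,0],0,1],[[-0.51,-0.57,-0.02],0,1],[[0,0,0],0,1]])

```text
clock: 16.08
eef_pos: [0.5813, 0.1035, 0.2777]
ee_rot: [0.232, 0.973, -0.004, -0.019]
force: [-1.7, -1.8, 2.5]
grip_width: 0.0204
```

```bash
python3 -c "
from h import *
wind()
snap('scene','s12')
d=ld('s12');f=d['frame'][180:320,440:590,::-1];cv2.imwrite('pics/s12z.png',cv2.resize(f,None,fx=4.2,fy=4.2,interpolation=cv2.INTER_CUBIC))
"
```

```text
t 16.0833 grasp [0.5754 0.1038 0.1228] ang 3.4 rad 0.0715 F [-1.7 -1.8  2.5] tilt [-0.038  0.002] gw 0.0204
Ft(against winding) -1.7 Fr -1.8
[[-0.25, -0.74, 0], 0, 1], [[-0.15, -0.75, 0], 0, 1], [[0.02, -0.77, 0], 0, 1], [[0.18, -0.75, 0], 0, 1], [[0.34, -0.69, 0], 0, 1], [[0.48, -0.60, 0], 0, 1], [[0.60, -0.48, 0], 0, 1], [[0.69, -0.33, 0], 0, 1],
```

View pics/s12z.png

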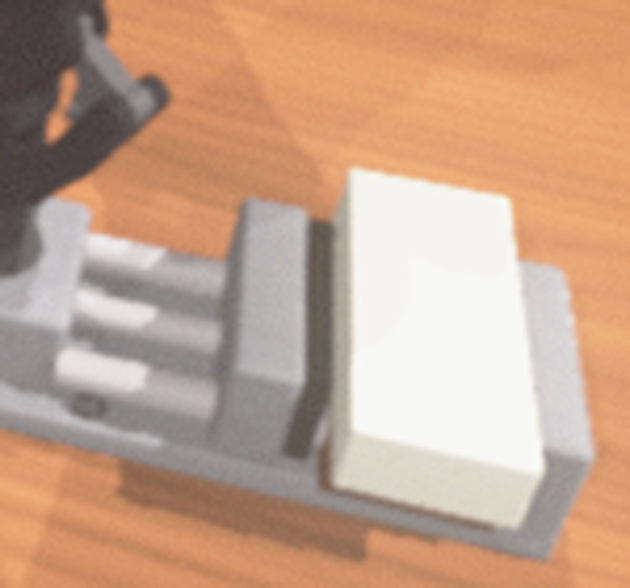

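carry_out(increments=[[[-0.22,-0.74,0],0,1],[[-0.12,-0.75,0],0,1],[[0.03,-0.76,0],0,1],[[0.2,-0.74,0],0,1]])

```text
clock: 16.47
eef_pos: [0.5592, 0.0524, 0.2798]
ee_rot: [0.229, 0.973, -0.001, -0.012]
force: [4.1, -1.3, -5.5]
grip_width: 0.0204
```

```bash
python3 -c "
from h import *
wind()
snap('scene','s13')
d=ld('s13');f=d['frame'][180:320,440:590,::-1];cv2.imwrite('pics/s13z.png',cv2.resize(f,None,fx=4.2,fy=4.2,interpolation=cv2.INTER_CUBIC))
"
```

```text
t 16.4667 grasp [0.5555 0.0531 0.1249] ang -42.0 rad 0.0694 F [ 4.1 -1.3 -5.5] tilt [-0.024  0.004] gw 0.0204
Ft(against winding) 1.8 Fr 3.9
[[0.26, -0.72, 0], 0, 1], [[0.43, -0.63, 0], 0, 1], [[0.56, -0.52, 0], 0, 1], [[0.66, -0.39, 0], 0, 1], [[0.73, -0.23, 0], 0, 1], [[0.77, -0.07, 0], 0, 1], [[0.76, 0.10, 0], 0, 1], [[0.72, 0.26, 0], 0, 1],
```

View pics/s13z.png

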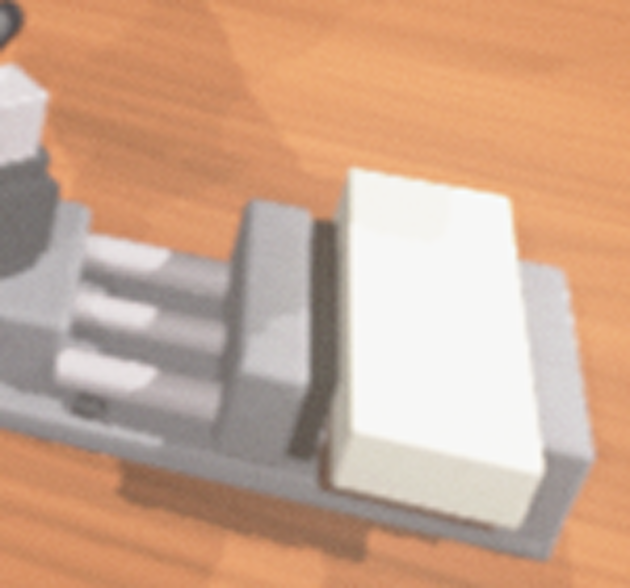

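carry_out(increments=[[[0.28,-0.7,0.08],0,1],[[0.44,-0.61,0.04],0,1],[[0.57,-0.5,0.02],0,1],[[0,0,0],0,1]])

```text
clock: 16.85
eef_pos: [0.5165, 0.029, 0.2784]
ee_rot: [0.23, 0.973, 0.0, -0.011]
force: [-0.5, -1.8, -0.4]
grip_width: 0.0206
```

```bash
python3 -c "
from h import *
wind()
snap('scene','s14')
d=ld('s14');f=d['frame'][180:320,440:590,::-1];cv2.imwrite('pics/s14z.png',cv2.resize(f,None,fx=4.2,fy=4.2,interpolation=cv2.INTER_CUBIC))
"
```

```text
t 16.85 grasp [0.5131 0.0299 0.1235] ang -82.6 rad 0.0702 F [-0.5 -1.8 -0.4] tilt [-0.022  0.006] gw 0.0206
Ft(against winding) -0.7 Fr 1.8
[[0.69, -0.35, 0], 0, 1], [[0.74, -0.20, 0], 0, 1], [[0.77, -0.03, 0], 0, 1], [[0.76, 0.14, 0], 0, 1], [[0.71, 0.30, 0], 0, 1], [[0.63, 0.44, 0], 0, 1], [[0.51, 0.57, 0], 0, 1], [[0.38, 0.67, 0], 0, 1],
```

View pics/s14z.png

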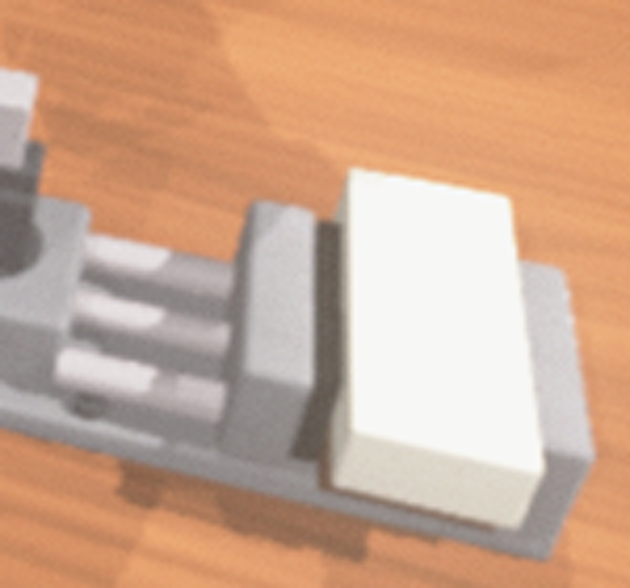

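carry_out(increments=[[[0.69,-0.35,0],0,1],[[0.74,-0.2,0.02],0,1]])

```text
clock: 17.07
eef_pos: [0.4891, 0.0319, 0.2792]
ee_rot: [0.229, 0.973, -0.001, -0.009]
force: [2.1, -3.1, -1.8]
grip_width: 0.0208
```

```bash
python3 -c "
from h import *
wind(.15)
"
```

```text
t 17.0667 grasp [0.4864 0.0323 0.1242] ang -104.7 rad 0.0695 F [ 2.1 -3.1 -1.8] tilt [-0.018  0.002] gw 0.0208
Ft(against winding) 2.8 Fr 2.5
[[0.51, -0.09, 0], 0, 1], [[0.52, 0.01, 0], 0, 1], [[0.52, 0.09, 0], 0, 1], [[0.50, 0.16, 0], 0, 1], [[0.47, 0.24, 0], 0, 1], [[0.43, 0.30, 0], 0, 1], [[0.38, 0.36, 0], 0, 1], [[0.32, 0.42, 0], 0, 1],
```

carry_out(increments=[[[0.51,-0.08,0.03],0,1],[[0.52,0.01,0.02],0,1]])

```text
clock: 17.23
eef_pos: [0.4698, 0.04, 0.2786]
ee_rot: [0.23, 0.973, -0.001, -0.008]
force: [1.3, -1.5, -0.0]
grip_width: 0.0208
```

```bash
python3 -c "
from h import *
wind(.15)
"
```

```text
t 17.2333 grasp [0.4671 0.0402 0.1236] ang -121.9 rad 0.0698 F [ 1.3 -1.5 -0. ] tilt [-0.017  0.001] gw 0.0208
Ft(against winding) 1.9 Fr 0.6
[[0.52, 0.08, 0], 0, 1], [[0.50, 0.16, 0], 0, 1], [[0.47, 0.24, 0], 0, 1], [[0.43, 0.30, 0], 0, 1], [[0.38, 0.36, 0], 0, 1], [[0.32, 0.42, 0], 0, 1], [[0.25, 0.46, 0], 0, 1], [[0.18, 0.49, 0], 0, 1],
```

carry_out(increments=[[[0.52,0.09,0.02],0,1],[[0.5,0.16,0.02],0,1]])

```text
clock: 17.4
eef_pos: [0.4532, 0.0543, 0.2785]
ee_rot: [0.23, 0.973, -0.002, -0.008]
force: [1.1, -1.3, -0.3]
grip_width: 0.0205
```

```bash
python3 -c "
from h import *
wind(.15)
snap('scene','s15')
d=ld('s15');f=d['frame'][180:320,440:590,::-1];cv2.imwrite('pics/s15z.png',cv2.resize(f,None,fx=4.2,fy=4.2,interpolation=cv2.INTER_CUBIC))
"
```

```text
t 17.4 grasp [0.4506 0.0543 0.1235] ang -139.8 rad 0.0699 F [ 1.1 -1.3 -0.3] tilt [-0.017  0.   ] gw 0.0205
Ft(against winding) 1.7 Fr 0.0
[[0.47, 0.24, 0], 0, 1], [[0.42, 0.31, 0], 0, 1], [[0.37, 0.37, 0], 0, 1], [[0.31, 0.42, 0], 0, 1], [[0.25, 0.46, 0], 0, 1], [[0.18, 0.49, 0], 0, 1], [[0.10, 0.52, 0], 0, 1], [[0.02, 0.52, 0], 0, 1],
```

View pics/s15z.png

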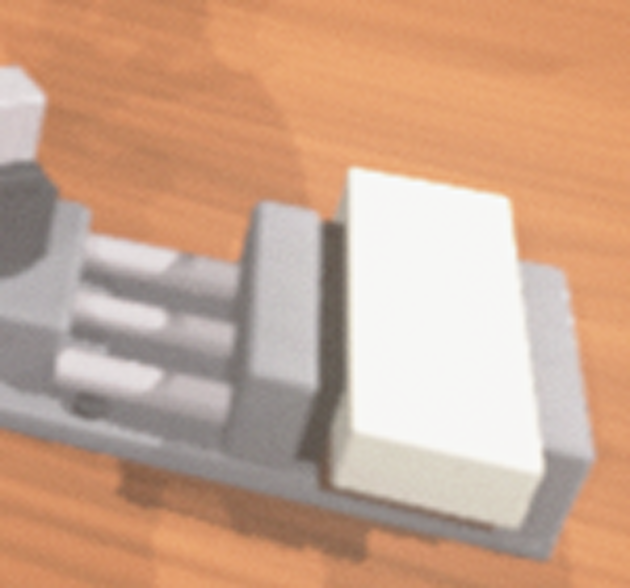

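carry_out(increments=[[[0.47,0.24,0.02],0,1],[[0.42,0.31,0.02],0,1],[[0.37,0.37,0.02],0,1]])

```text
clock: 17.7
eef_pos: [0.438, 0.0844, 0.2782]
ee_rot: [0.229, 0.973, -0.001, -0.008]
force: [3.5, -1.4, 0.0]
grip_width: 0.0204
```

```bash
python3 -c "
from h import *
wind(.15)
"
```

```text
t 17.7 grasp [0.4354 0.0846 0.1232] ang -167.7 rad 0.0702 F [ 3.5 -1.4  0. ] tilt [-0.017  0.001] gw 0.0204
Ft(against winding) 2.1 Fr -3.1
[[0.29, 0.44, 0], 0, 1], [[0.23, 0.47, 0], 0, 1], [[0.16, 0.50, 0], 0, 1], [[0.08, 0.52, 0], 0, 1], [[0.00, 0.52, 0], 0, 1], [[-0.08, 0.52, 0], 0, 1], [[-0.15, 0.50, 0], 0, 1], [[-0.23, 0.47, 0], 0, 1],
```

carry_out(increments=[[[0.29,0.44,0.01],0,1],[[0.23,0.47,0.01],0,1],[[0.16,0.5,0.01],0,1]])

```text
clock: 17.95
eef_pos: [0.4386, 0.1185, 0.2781]
ee_rot: [0.228, 0.974, -0.001, -0.008]
force: [5.0, -3.0, -3.1]
grip_width: 0.0203
```

```bash
python3 -c "
from h import *
wind(.15)
snap('scene','s16')
d=ld('s16');f=d['frame'][180:320,440:590,::-1];cv2.imwrite('pics/s16z.png',cv2.resize(f,None,fx=4.2,fy=4.2,interpolation=cv2.INTER_CUBIC))
"
```

```text
t 17.95 grasp [0.4362 0.1187 0.1232] ang 164.2 rad 0.0705 F [ 5.  -3.  -3.1] tilt [-0.016  0.002] gw 0.0203
Ft(against winding) 1.5 Fr -5.7
[[0.03, 0.53, 0], 0, 1], [[-0.02, 0.52, 0], 0, 1], [[-0.10, 0.51, 0], 0, 1], [[-0.18, 0.49, 0], 0, 1], [[-0.25, 0.46, 0], 0, 1], [[-0.31, 0.42, 0], 0, 1], [[-0.37, 0.37, 0], 0, 1], [[-0.42, 0.31, 0], 0, 1],
```

View pics/s16z.png

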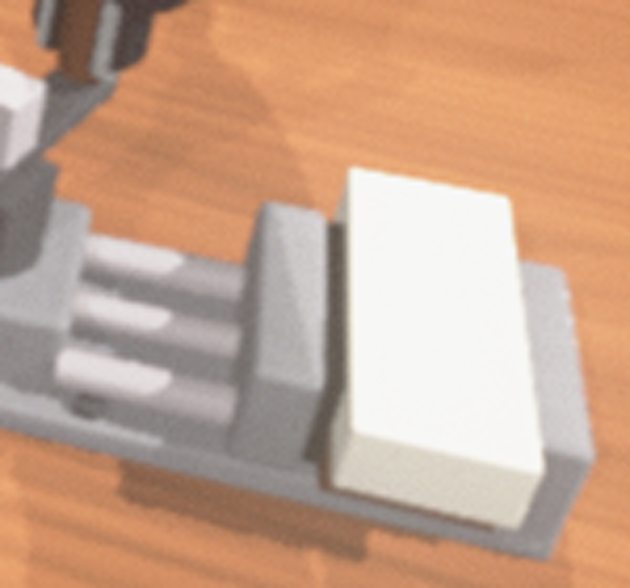

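```bash
python3 - <<'E'
from h import *
L=[]
for t in('s0x','s12','s13','s14','s15','s16'):
    if t=='s0x': continue
    f=ld(t)['frame'][225:305,496:530,::-1].astype(float)
    L.append(np.clip(cv2.resize(f,None,fx=4.6,fy=7,interpolation=cv2.INTER_NEAREST)*1.4,0,255).astype(np.uint8))
cv2.imwrite('pics/cmp.png',np.hstack(L));print(np.hstack(L).shape)
E
```

```text
(560, 780, 3)
```

View pics/cmp.png

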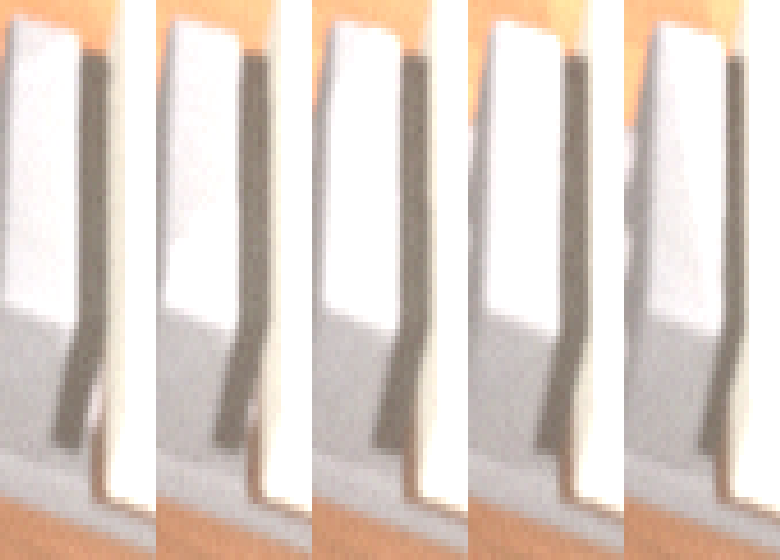

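The comparison shows the rubber closed onto the stone in the third strip. In the last two strips its visible width shrinks from about 6 px to 4 px, so it is being squeezed. I have wound about 12.4 rad against a start of at most 11. Next I'll let go and rise.

carry_out(increments=[[[0,0,0.03],0,1],[[0,0,0],0,0],[[0,0,0],0,0],[[0,0,0],0,0],[[0,0,0],0,0],[[0,0,0],0,0]])

```text
clock: 18.5
eef_pos: [0.4397, 0.1236, 0.2771]
ee_rot: [0.226, 0.974, -0.001, -0.008]
force: [0.5, 0.3, 0.3]
grip_width: 0.0793
```

carry_out(increments=[[[0,0,-0.4],0,0],[[0,0,-0.7],0,0],[[0,0,-0.9],0,0],[[0,0,-0.9],0,0],[[0,0,-0.6],0,0],[[0,0,0],0,0]])

```text
clock: 19.0
eef_pos: [0.4404, 0.122, 0.3517]
ee_rot: [0.227, 0.974, -0.001, -0.009]
force: [0.4, -1.0, 0.0]
grip_width: 0.0855
```

```bash
python3 -c "
from h import *
gp(.45,.12,.2)
snap('scene','s17')
d=ld('s17');f=d['frame'][140:320,390:590,::-1];cv2.imwrite('pics/s17z.png',cv2.resize(f,None,fx=3.5,fy=3.3,interpolation=cv2.INTER_CUBIC))
"
```

```text
grasp [0.4375 0.1223 0.1967]
t 19.0 pos [0.4404 0.122  0.3517] yaw 153.71 tilt [-0.0184  0.0016] F [ 0.4 -1.   0. ] gw 0.0855
delta units [-0.61  0.17 -0.18] turn None
```

View pics/s17z.png

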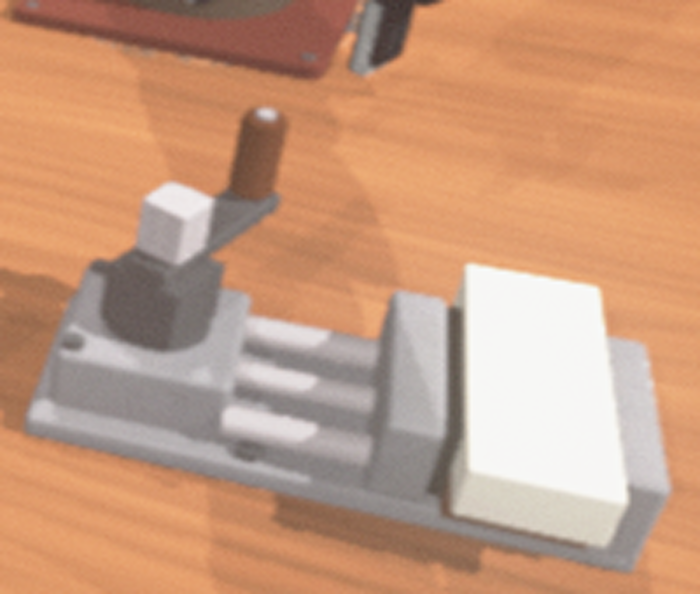

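```bash
python3 - <<'E'
from fit import *
d=ld('s17')
f=ld('s17')['frame'][180:250,410:480,::-1];cv2.imwrite('pics/s17y.png',cv2.resize(f,None,fx=8,fy=8,interpolation=cv2.INTER_CUBIC))
for yaw in (150,155,160,165):
  for z in(.126,.096):
    a=np.radians(yaw);print(yaw,z,[np.round((np.array(proj(d,(.504+np.cos(a)*p-np.sin(a)*q,.0995+np.sin(a)*p+np.cos(a)*q,z)))-[410,180])*8).astype(int) for p,q,_ in sq(.012,0)],'grip',np.round((np.array(proj(d,(.504+np.cos(a)*.07,.0995+np.sin(a)*.07,.144)))-[410,180])*8).astype(int))
E
```

```text
150 0.126 [array([246, 111]), array([332, 166]), array([246, 203]), array([160, 147])] grip [502 -19]
150 0.096 [array([226, 230]), array([310, 286]), array([225, 324]), array([142, 267])] grip [502 -19]
155 0.126 [array([238, 111]), array([332, 162]), array([253, 204]), array([160, 151])] grip [478 -31]
155 0.096 [array([218, 229]), array([309, 282]), array([233, 325]), array([142, 271])] grip [478 -31]
160 0.126 [array([231, 111]), array([331, 158]), array([261, 204]), array([161, 155])] grip [453 -42]
160 0.096 [array([211, 229]), array([308, 278]), array([240, 325]), array([143, 275])] grip [453 -42]
165 0.126 [array([224, 111]), array([329, 154]), array([269, 204]), array([162, 159])] grip [427 -52]
165 0.096 [array([204, 229]), array([306, 273]), array([247, 325]), array([144, 279])] grip [427 -52]
```

View pics/s17y.png

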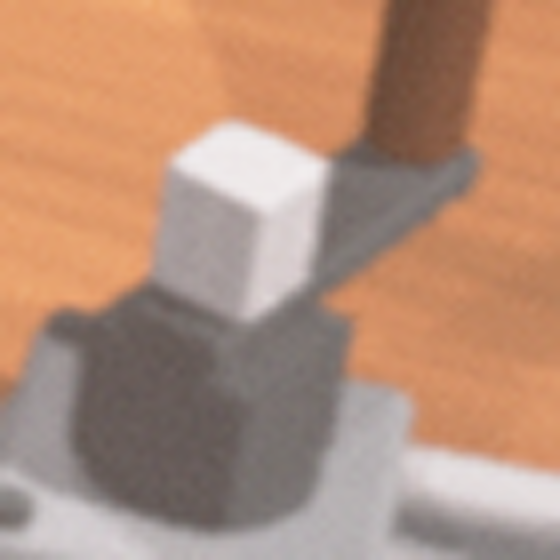

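carry_out(increments=[[[0,0,-0.8],0,0],[[0,0,-0.8],0,0],[[0,0,-0.5],0,0],[[0,0,0],0,0],[[0,0,0],0,0]])

```text
clock: 19.47
eef_pos: [0.4399, 0.1213, 0.391]
ee_rot: [0.228, 0.974, -0.003, -0.011]
force: [-0.0, -0.5, -0.4]
grip_width: 0.0856
```

```bash
python3 -c "
from h import *
d=snap('top','t18')
F=lambda t:cv2.resize(ld(t)['frame'][150:260,80:250,::-1],None,fx=4,fy=2.7,interpolation=cv2.INTER_NEAREST)
cv2.imwrite('pics/t18z.png',np.vstack([F('top0'),F('t18')]));print(robot.observe()['force'],robot.observe()['qvel'].round(3))
"
```

```text
[-0.36230545  0.13445737 -0.99650256] [-0.     0.007  0.     0.007  0.001 -0.002 -0.   ]
```

View pics/t18z.png

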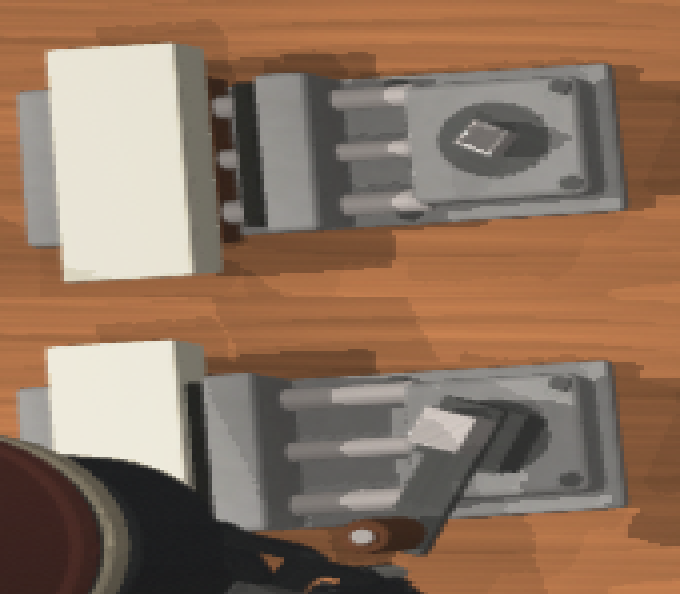

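```bash
python3 -c "
from h import *
print(ticket.close_job())
"
```

```text
the job is handed in; nothing more can be done
None
```

I fitted the steel crank onto the vise's square shaft and wound it clockwise until the rubber-faced jaw pressed against the stone. I then let go, raised the hand clear and handed the job in at about 19.5 s of the 72 s allowed.

**Winding:** I wound about 12.4 rad (just under two turns). Given a start of 8 to 11 rad, and allowing for socket play, that leaves the screw at an estimated -1.3 to -2.9 rad, probably about -1.8. That is past touching and short of the -3 stop.

**Last checks:**
- **Crank:** it sits upright on the shaft. The boss corners match a fully seated crank at about 160° to within roughly 1 px.
- **Jaw:** it travelled about 24 mm in the top view, there is no gap to the stone, and the rubber looks compressed in both views.
- **Hand:** the gripper is open, well above the vise and touching nothing.

**What disagreed or went less well:**
- **Winding force:** I expected a clear rise once the rubber gave, but it stayed near 1.5 to 2 N. Contact is therefore judged from the pictures and the turn count, not from force.
- **Upward pull:** during the first turn there was a brief upward pull of about 20 N on the crank. I corrected it at once and the crank stayed seated.
- **Tool tilt:** the tool drifted up to about 2.5° off vertical, with no visible effect.

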